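Pack the marker tub against the bench stop and close it

TASK

First push the open grey tub back until its long back side lies flat against the aluminium stop rail, touching along its whole length. Then put into it all the markers that lie to its left and right near the front of the table (not the pink highlighter or the pen and notebook further back) and lay down inside the pencil that lies across its rim, everything flat below the fill line, and finally put the lid on so that it seats fully, with the tub still flat against the rail. Leave the tape roll and the mug where they are, and do not tip the tub.

Things in the scene. Friction and masses are not known exactly. Their poses are not given: they have to be found in the camera images.
- rail: The straight aluminium stop rail fixed to the table, 20 x 280 x 24 mm. Origin: centre of its underside. Its y axis runs along the rail, its x axis points away from the robot; the face to push against is the one towards the robot, 10 mm from the origin along -x. It is turned by up to 0.13 rad.
- tub: The loose open grey plastic tub, outer 120 (x) x 200 (y) x 48 mm (z), walls and floor 4 mm thick, inside 112 x 192 x 44 mm, 0.45 kg, between the robot and the rail. Origin: centre of its underside, z up, y along its length. Its long back face (+x) belongs against the rail. A dark fill line runs round the inside 38 mm above the underside.
- tub_back_left (a point): The lower back corner of the tub at its +y end (60 mm along x and 100 mm along y from the tub's origin); axes as the tub's.
- tub_back_right (a point): The lower back corner of the tub at its -y end (60 mm along x and 100 mm along -y from the tub's origin); axes as the tub's.
- lid_grip (a point): Centre of the upright black grip on the tub's loose grey lid. The grip is 70 (x) x 18 (y) x 24 mm (z). Lid plate 120 (x) x 200 (y) x 5 mm, its top 12 mm below this point; below the plate a tapered lip, 8 mm deep, fits inside the tub with about 4 mm of play each way. The lid starts on the table, standing on its lip (this point 25 mm above the table). Seated on the tub, the plate rests on the rim and this point is 65 mm above the tub's underside. 0.18 kg. Either way round fits.
- pencil_mid (a point): Centre of a yellow pencil, 8 x 150 x 8 mm, its y axis along its length, z up; it starts lying across the tub's two long walls, on the rim.
- tape_roll: Bystander: the grey roll of tape, 104 mm across, 47 mm high; origin centre of its underside. Right of it, and behind the lid and the markers on the right, stands a cabinet 0.46 m tall (its front at x = 0.58 m, from y = 0.03 m to the right): keep arm and gripper in front of it.
- mug: Bystander: the grey mug, 72 x 102 x 89 mm; origin centre of its underside.
- marker_1_mid (a point): Centre of a thick black marker, 14 x 134 x 15 mm, lying on the table, its y axis along its length, z up. May be absent.
- marker_2_mid (a point): Centre of a slimmer black marker, 12 x 130 x 13 mm, lying on the table, its y axis along its length, z up. May be absent.
- marker_3_mid (a point): Centre of a red marker, 12 x 130 x 13 mm, lying on the table, its y axis along its length, z up. May be absent.
- marker_4_mid (a point): Centre of a short green highlighter, 14 x 110 x 15 mm, lying on the table, its y axis along its length, z up. May be absent.
Not all that is in view belongs to the job. What is shaped like the tub but orange is not meant.

How it is judged:
By the outcome, as a careful person would: the job done as asked, in the order asked, and still so for the second after the job is handed in, with the robot touching nothing.
Of marker_1, marker_2, marker_3, marker_4 only 2 to 4 are there at a start; the rules pass over those that are not, and their reading is None.
At some moment in a run one of marker_1, marker_2, marker_3, marker_4 may be knocked a few centimetres aside while the robot is not near it.
Once in a run the grip may slacken for a moment while it holds something.
It also fails if it takes over 210 s, if anything falls off the work surface, if the arm or the gripper's body presses on something with over 40 N, if the wrist force passes 120 N, or if a joint passes its speed limit or range.

ROBOT

A 6-joint arm with a two-finger parallel gripper is mounted at the origin on a cart in front of the work surface, level with it; the furniture and walls round the work are solid. World frame = base frame: x ahead of the robot, y to its left, z up, the work surface at z = 0. Lengths are in m, angles in rad, forces in N, time in s.
With the tool pointing down it reaches from about 0.35 to 1 m from the base axis. Payload 7.1 kg.
Tool frame: the origin (TCP) lies at the very end of the fingers, on their centre line; the grasp point (between the pads) lies 19 mm behind it; z points along the fingers, y is the line along which they close (so a half turn about z gives the same grasp; the last joint's range is limited). The gripper opens to 85 mm and grips with 20 to 120 N. Pads are 22 mm wide; open, the fingers measure 114 mm over their backs; the gripper's body (76 mm by 85 mm) begins 54 mm behind the grasp point. The pads swing forward as they close: fully open they stand 13 mm farther back than shut.
Start: joints at [1.188, 0.423, 1.63, -0, 1.089, -0.019], TCP at [0.222, 0.584, 0.231] pointing down, gripper open.
Joint ranges: [-3, 3], [-0.9, 2.11], [0.09, 2.58], [-1.31, 4.45], [0.11, 2.69], [-2.54, 2.54]. Speed limits (rad/s): [2.39, 2.39, 3.01, 3.14, 3.14, 3.14].

INTERFACE

Orientations are given as a unit quaternion [x, y, z, w].
In Python, from workcell import read_state, read_camera, sign_off, trace gives the robot as it stands.
- The arm moves only by the tool carry_out, never from a script. Its argument "moves" is a list of rows, each a list of 5 numbers: the shift along the world's x, y, z in m, then the turn about the world's z in degrees, then the finger opening in m, from 0 to 0.0854. In form: [[tx, ty, tz, roll, grip], ...]. A call has 1 to 5 rows; each row is the pose to reach, as a shift and turn from the pose commanded when the call began; what a row does not reach only later rows make up. A row lasts 1/12 s, in which the tool goes at most 41.7 mm and 7.16 degrees, less where a joint would pass 70% of its speed; a pose out of reach is approached as far as the arm can. A call with a gripper value outside its range is refused whole. The fingers move at their own pace and stop on an object; the grip force is fixed at half the most. Time passes only in rows, so rows that repeat a pose let the fingers close. It gives the time, the measured TCP pose, the force, the opening and the grip force at its end, in the units of the state.
- read_state(): the state, without advancing time (a new reading comes with each control period).
- read_camera(name): name is "side" or "top" or "wrist"; returns a dict with "pixels" (480x640x3 uint8, blue, green, red), "range_z" (480x640 float32, m along the optical axis (not along the pixel's ray), 0 where there is no reading), "fx", "fy", "cx", "cy" (pixels), "dist" ([k1, k2, p1, p2, k3] as OpenCV has them; the pictures are not rectified), "position" and "attitude" of the camera in the world. Camera axes: x right, y down, z forward; pixel columns grow to the right and rows downward; lengths in m; the calibration is good to about 2 mm. A picture is of the moment at which its call begins.
- sign_off(): hands the job in; it is judged then, once.
Trained networks look in a picture, given as the dict that the camera call returned (one of the last four; its "shot" number tells which), for a name from the list of things; names that differ only in an ending like _2 or _b are one class to them, and where a whole thing is asked for, a point or a joint stands for the part that bears it (a point fixed in the world has none). Each returns a list of dicts, best first, with "p" (0 to 1); they miss things now and then, are a little off and sometimes report something else, mostly with a low value. They report only what shows in the picture. A call takes as long as a camera call. They do not tell look-alikes from the thing itself.
- trace(label, picture): "region" (480x640 bool, what is visible of it) and "box" ([left, top, right, bottom] in pixels, round what is visible of it).
The state is a dict: "clock": time; "joints": joint angles; "joint_vel": joint speeds; "joint_torque": joint torques, N m; "tcp_pos": TCP position; "tcp_rot": TCP orientation; "wrist_force": force on the tool from outside, world axes, zero at the start; "torque": the same for the moment, N m; "finger_gap": finger opening in m; "gripper_force": force on a finger pad.
Only numpy, scipy, OpenCV 4.12 (cv2) and the standard library are available. Lean on these libraries where they do the work, as an engineer would, in place of code of your own. Each camera call takes 0.05 s, during which the arm holds its last target. There are 200 camera calls.

## Working session

There is one attempt and no reset: what is moved stays moved. The work goes in short steps, Python scripts to look and compute and a tool call to move; the robot and the scene stay as the last step left them, time stands still between calls to the robot, and variables do not carry over. Pictures are saved under pics/ and viewed, at most 14 in all, crops included, and the job is handed in when it is done.

Besides the shell and the picture viewer there is one more tool, called after "Call:" as name(argument=value, ...) on one line, values as JSON. carry_out: Moves the arm, as the interface text tells. Its arguments: {"type":"object","properties":{"moves":{"type":"array"}},"required":["moves"]}

```bash
ls; mkdir -p pics
cat > h.py <<'E'
import numpy as np, cv2
from scipy.spatial.transform import Rotation as R
from workcell import read_state, read_camera, sign_off, trace
def cloud(c):
    h,w=c['range_z'].shape
    u,v=np.meshgrid(np.arange(w),np.arange(h))
    K=np.array([[c['fx'],0,c['cx']],[0,c['fy'],c['cy']],[0,0,1.]])
    p=cv2.undistortPoints(np.stack([u,v],-1).reshape(-1,1,2).astype(np.float64),K,np.array(c['dist'],float)).reshape(h,w,2)
    z=c['range_z'].astype(float)
    P=np.dstack([p[...,0]*z,p[...,1]*z,z])
    W=P@att(c).T+np.array(c['position'])
    W[z<=0]=np.nan
    return W
def att(c):
    a=np.array(c['attitude'],float)
    return a if a.shape==(3,3) else R.from_quat(a).as_matrix()
def st():
    s=read_state(); print({k:np.round(s[k],3).tolist() for k in ('clock','tcp_pos','tcp_rot','joints','finger_gap','wrist_force')})
E
python3 - <<'E'
from h import *
st()
for n in ('top','side','wrist'):
    c=read_camera(n); cv2.imwrite(f'pics/{n}0.png',c['pixels']); print(n,c['position'],c['attitude'],c['fx'])
    np.savez(f'{n}0.npz',W=cloud(c),px=c['pixels'])
E
```

```text
pics
{'clock': 0.0, 'tcp_pos': [0.222, 0.584, 0.231], 'tcp_rot': [0.181, 0.983, -0.001, -0.0], 'joints': [1.188, 0.424, 1.631, -0.0, 1.089, -0.019], 'finger_gap': 0.085, 'wrist_force': [0.321, -0.443, -0.124]}
top [-0.47583988  0.16614579  1.53554604] [-0.64246373  0.69608986 -0.23061168  0.22252531] 519.1622535009201
side [ 0.08322532 -1.00503587  1.01273065] [ 0.87119171 -0.20288753  0.09635796 -0.43655102] 546.6258197555369
wrist [0.16058989 0.60828563 0.37326041] [0.81624684 0.56229464 0.07468437 0.10949004] 417.4168884078835
```

View pics/top0.png

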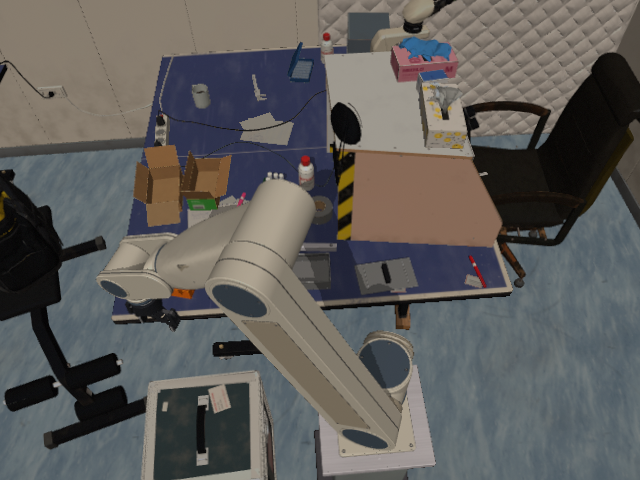

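View pics/side0.png

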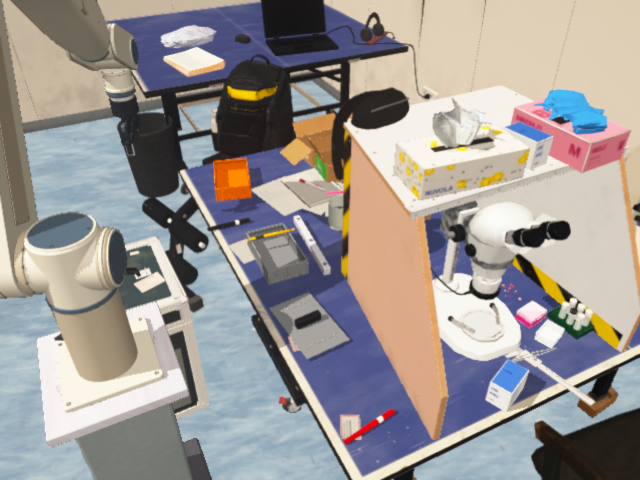

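```bash
cat > loc.py <<'E'
from h import *
import sys
def rect(P):
    r=cv2.minAreaRect((P[:,:2]*1000).astype(np.float32)); b=cv2.boxPoints(r)
    e=[b[1]-b[0],b[2]-b[1]]; l=max(e,key=np.linalg.norm)
    return np.round(r[0],1),np.round(sorted(r[1]),1),round((np.degrees(np.arctan2(l[1],l[0])))%180,1)
def find(names,cams):
    for n in cams:
        c=read_camera(n); W=cloud(c)
        for l in names:
            for d in trace(l,c)[:5]:
                if d['p']<.2: continue
                P=W[d['region']]; P=P[~np.isnan(P[:,0])]
                if len(P)<15: continue
                print(n,l,round(d['p'],2),np.round(d['box']).astype(int).tolist(),len(P),*rect(P),'z',np.round(np.percentile(P[:,2],[5,50,95])*1000,0))
if __name__=='__main__':
    find(sys.argv[2].split(','),sys.argv[1].split(','))
E
python3 loc.py top,side rail,tub,lid_grip,pencil_mid,tape_roll,mug,marker_1_mid,marker_3_mid,marker_4_mid
```

```text
top rail 0.58 [301, 243, 337, 251] 293 [348.7 169.6] [125.8 604.2] 168.0 z [-0. 19. 29.]
top tub 0.72 [294, 254, 330, 290] 1199 [274.3 145.5] [129.8 591.2] 0.1 z [-2.  7. 47.]
top tub 0.65 [173, 286, 191, 298] 163 [468.3 591.3] [40.7 70.4] 73.0 z [ 3. 23. 49.]
top lid_grip 0.75 [354, 257, 415, 293] 1658 [ 481.6 -112.2] [134.8 208.1] 96.1 z [ 6. 13. 31.]
top tape_roll 0.86 [311, 198, 336, 226] 432 [770.2  86.2] [ 69.8 106.2] 168.0 z [ 4. 41. 50.]
top marker_3_mid 0.54 [468, 254, 487, 288] 110 [ 464.9 -431.5] [ 15.3 130.7] 8.9 z [ 3. 11. 18.]
top marker_4_mid 0.43 [292, 252, 331, 291] 1188 [506.2 146.8] [129.1 137.3] 86.1 z [-2.  7. 47.]
side rail 0.98 [294, 215, 330, 276] 570 [624.7 187.4] [ 33.1 286.2] 83.1 z [-0. 19. 24.]
side rail 0.29 [273, 292, 347, 360] 2801 [477.3 -99.5] [130.3 221.3] 94.9 z [ 6. 10. 31.]
side tub 0.72 [214, 159, 250, 200] 1392 [615.4 963.8] [119.7 884.8] 74.6 z [-1. 12. 46.]
side tub 0.64 [247, 221, 307, 284] 2330 [517.6 182.9] [143.2 212.8] 87.7 z [-3.  6. 44.]
side lid_grip 0.82 [273, 292, 347, 361] 2778 [478.  -99.9] [132.  221.3] 94.2 z [ 6. 10. 31.]
side pencil_mid 0.67 [248, 231, 294, 241] 103 [520.7 235.1] [ 56.4 119.5] 20.0 z [21. 50. 55.]
side mug 0.73 [325, 195, 342, 230] 501 [722.7 229.4] [ 50.3 408. ] 62.1 z [ 2. 57. 87.]
side mug 0.45 [244, 226, 308, 285] 2400 [518.7 182.4] [149.2 212.4] 89.0 z [-3.  6. 44.]
side marker_1_mid 0.64 [209, 218, 248, 232] 249 [435.9 415.2] [ 51.8 134.6] 175.1 z [-4.  8. 15.]
side marker_3_mid 0.61 [342, 408, 394, 439] 331 [ 465.9 -429.6] [ 19.8 131.5] 8.4 z [ 4.  9. 12.]
```

The top view shows the tub half hidden by the arm at about (315,270), the lid at (385,275) and the red marker at (477,270). The side view shows the tub at (277,252) with the pencil on its left part, a black marker at (230,225), the lid at (310,322), the red marker at (370,425) and the orange decoy at (232,180). I'll move the arm over for a wrist view.

Call:
carry_out(moves=[[0,0,0.04,0,0.085],[0.02,-0.02,0.07,5,0.085],[0.04,-0.05,0.1,10,0.085],[0.06,-0.08,0.13,15,0.085],[0.08,-0.11,0.15,20,0.085]])

```text
clock: 1.57
tcp_pos: [0.2981, 0.4807, 0.3784]
tcp_rot: [0.005, 1.0, 0.001, 0.001]
wrist_force: [1.1, 0.2, 0.8]
finger_gap: 0.0849
gripper_force: 0.0
```

Call:
carry_out(moves=[[0.02,-0.03,0.01,0,0.085],[0.04,-0.06,0.02,0,0.085],[0.05,-0.09,0.02,0,0.085],[0.06,-0.12,0.02,0,0.085],[0.07,-0.14,0.02,0,0.085]])

```text
clock: 1.98
tcp_pos: [0.3679, 0.3387, 0.3966]
tcp_rot: [0.008, 1.0, -0.0, 0.0]
wrist_force: [1.1, -0.2, 0.4]
finger_gap: 0.0851
gripper_force: 0.0
```

```bash
python3 - <<'E'
from h import *
st()
c=read_camera('wrist'); cv2.imwrite('pics/w1.png',c['pixels'])
E
python3 loc.py wrist rail,tub,pencil_mid,marker_1_mid,marker_2_mid,marker_4_mid
```

```text
{'clock': 1.983, 'tcp_pos': [0.368, 0.339, 0.397], 'tcp_rot': [0.008, 1.0, -0.0, 0.0], 'joints': [0.721, 0.074, 1.706, -0.0, 1.362, -0.835], 'finger_gap': 0.085, 'wrist_force': [1.126, -0.245, 0.435]}
wrist rail 0.72 [193, 348, 316, 381] 2546 [635.6 243.1] [ 37.8 175.8] 84.2 z [ 4. 23. 25.]
wrist rail 0.53 [118, 240, 279, 341] 13357 [472.6 187.2] [202.4 241.3] 176.6 z [ 3.  5. 48.]
wrist tub 0.95 [117, 240, 284, 342] 13062 [515.7 185. ] [159.3 200.6] 87.0 z [ 3.  5. 48.]
wrist tub 0.91 [464, 230, 639, 364] 15084 [502.2 570.4] [139.9 443.4] 69.7 z [ 3.  5. 47.]
wrist tub 0.41 [0, 215, 72, 308] 5335 [471.1 -53. ] [ 98.2 125.3] 2.5 z [11. 13. 15.]
wrist pencil_mid 0.8 [235, 248, 244, 356] 558 [514.1 236.1] [  7.7 144.3] 174.8 z [53. 55. 57.]
wrist marker_1_mid 0.81 [357, 176, 381, 280] 1137 [458.9 429.9] [107.6 168. ] 45.6 z [ 9. 14. 16.]
```

View pics/w1.png

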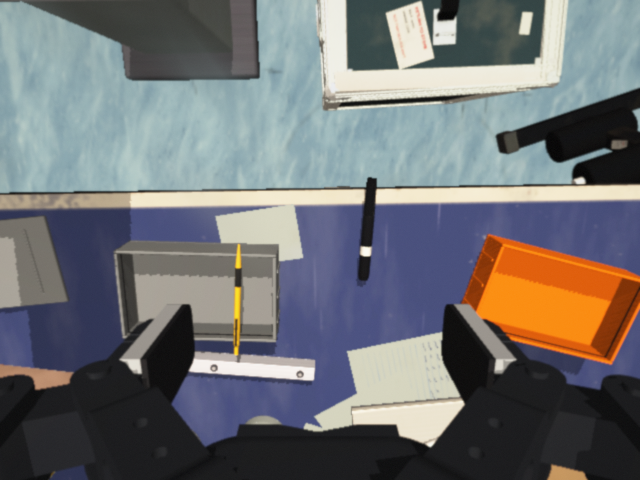

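The wrist view shows the tub at (200,290), the pencil at (240,300) lying along x, the rail at (255,367), a single black marker at (367,228) and the decoy at (555,300). Next I'll measure these precisely.

```bash
cat > pose.py <<'E'
from loc import *
import sys
def pose(l,cam='wrist',near=None,zmin=None,zmax=None,show=True):
    c=read_camera(cam); W=cloud(c); out=[]
    for d in trace(l,c)[:5]:
        if d['p']<.2: continue
        m=cv2.erode(d['region'].astype(np.uint8),np.ones((2,2),np.uint8))>0
        P=W[m]; P=P[~np.isnan(P[:,0])]
        if zmin is not None: P=P[P[:,2]>zmin]
        if zmax is not None: P=P[P[:,2]<zmax]
        if len(P)<15: continue
        md=np.median(P,0)
        if near is not None and np.linalg.norm(md[:2]-near)>.12: continue
        P=P[np.linalg.norm(P[:,:2]-md[:2],axis=1)<.2]
        q=P[:,:2]-P[:,:2].mean(0); w,v=np.linalg.eigh(q.T@q); 
        print(cam,l,round(d['p'],2),len(P),*rect(P),'pca',round(np.degrees(np.arctan2(v[1,1],v[0,1]))%180,1),'med',np.round(md*1000,1))
        out.append(P)
    return out
E
python3 - <<'E'
from pose import *
P=pose('rail',near=(.635,.24),zmin=.018)
pose('rail','side',near=(.625,.187),zmin=.018)
pose('tub',near=(.515,.185),zmin=.04,zmax=.05)
pose('tub','side',near=(.515,.185),zmin=.04,zmax=.05)
pose('marker_1_mid',near=(.459,.4),zmin=.006)
pose('pencil_mid',near=(.514,.23),zmin=.04)
for P in P[:1]:
    t=np.radians(84.5); # edge facing robot
    for y in (.18,.22,.26,.3):
        s=P[abs(P[:,1]-y)<.01]; 
        if len(s): print(y,np.percentile(s[:,0],[2,50,98]))
E
```

```text
wrist rail 0.7 1649 [627.3 247. ] [ 21.3 165.1] 84.3 pca 84.5 med [626.  246.4  23.7]
side rail 0.86 313 [620.7 184.2] [ 20.5 278.3] 84.3 pca 84.4 med [620.3 165.5  21. ]
wrist tub 0.62 1832 [508.3 185. ] [121.2 199.3] 87.5 pca 78.9 med [478.8 199.2  46.9]
side tub 0.74 251 [506.4 178.1] [121.5 206.7] 87.8 pca 81.4 med [506.9 148.6  43.5]
wrist marker_1_mid 0.65 992 [432.9 403.8] [ 14.3 135. ] 176.0 pca 176.0 med [430.6 403.5  13.9]
wrist pencil_mid 0.68 498 [516.5 236.2] [  6.7 139.3] 175.4 pca 175.0 med [512.8 237.   55.1]
0.18 [0.61052954 0.61884599 0.62988899]
0.22 [0.61477809 0.62342698 0.6346631 ]
0.26 [0.6187777  0.62737902 0.63851038]
0.3 [0.62276191 0.63065992 0.64094128]
```

Call:
carry_out(moves=[[0.01,-0.035,0,-2,0.045],[0.015,-0.07,-0.02,-4.7,0.045],[0.025,-0.105,-0.04,-4.7,0.045],[0.035,-0.13,-0.07,-4.7,0.045],[0.04,-0.147,-0.1,-4.7,0.045]])

```text
clock: 3.4
tcp_pos: [0.4086, 0.1922, 0.2961]
tcp_rot: [0.049, 0.999, 0.0, 0.001]
wrist_force: [0.0, 0.1, -1.0]
finger_gap: 0.045
gripper_force: 0.0
```

Call:
carry_out(moves=[[0,0,-0.04,0,0.045],[0,0,-0.08,0,0.045],[0,0,-0.12,0,0.045],[0,0,-0.16,0,0.045],[0,0,-0.18,0,0.045]])

```text
clock: 3.82
tcp_pos: [0.4057, 0.193, 0.1126]
tcp_rot: [0.049, 0.999, -0.001, -0.002]
wrist_force: [-0.8, -0.5, 0.7]
finger_gap: 0.0448
gripper_force: 0.0
```

Call:
carry_out(moves=[[0,0,-0.03,0,0.045],[0,0,-0.06,0,0.045],[0,0,-0.085,0,0.045],[0,0,-0.104,0,0.045],[0,0,-0.104,0,0.045]])

```text
clock: 4.23
tcp_pos: [0.4059, 0.1933, 0.0093]
tcp_rot: [0.048, 0.999, -0.001, -0.002]
wrist_force: [-0.5, -0.3, -0.1]
finger_gap: 0.0449
gripper_force: 0.0
```

```bash
python3 -c "
from h import *
st()
c=read_camera('side'); cv2.imwrite('pics/s2.png',cv2.resize(c['pixels'][180:400,160:420],None,fx=2.5,fy=2.5))"
```

```text
{'clock': 4.233, 'tcp_pos': [0.406, 0.193, 0.009], 'tcp_rot': [0.048, 0.999, -0.001, -0.002], 'joints': [0.418, 0.587, 2.109, 0.0, 0.451, -1.056], 'finger_gap': 0.045, 'wrist_force': [-0.521, -0.306, -0.146]}
```

View pics/s2.png

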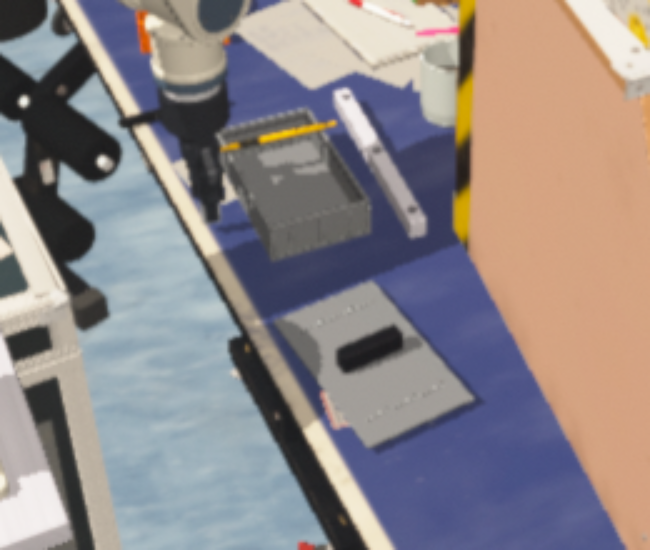

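The crop shows the fingers at (210,200), just in front of the tub's front wall and right of the pencil end. I'll start pushing.

Call:
carry_out(moves=[[0.008,-0.001,0,0,0.045],[0.016,-0.002,0,0,0.045],[0.022,-0.002,0,0,0.045],[0.026,-0.003,0,0,0.045],[0.03,-0.003,0,0,0.045]])

```text
clock: 4.7
tcp_pos: [0.4383, 0.1911, 0.0131]
tcp_rot: [0.049, 0.999, 0.0, 0.0]
wrist_force: [-4.5, 0.8, 2.9]
finger_gap: 0.045
gripper_force: 2.1
```

Call:
carry_out(moves=[[0.004,0,0,0,0.045],[0.008,-0.001,0,0,0.045],[0.012,-0.001,0,0,0.045],[0.016,-0.002,0,0,0.045],[0.02,-0.002,0,0,0.045]])

```text
clock: 5.12
tcp_pos: [0.4576, 0.1889, 0.0121]
tcp_rot: [0.048, 0.999, -0.0, -0.0]
wrist_force: [-4.7, 0.0, 3.2]
finger_gap: 0.0449
gripper_force: 2.3
```

Call:
carry_out(moves=[[0.004,0,0,0,0.045],[0.008,-0.001,0,0,0.045],[0.011,-0.001,0,0,0.045],[0.014,-0.001,0,0,0.045],[0.016,-0.002,0,0,0.045]])

```text
clock: 5.53
tcp_pos: [0.4744, 0.1872, 0.0121]
tcp_rot: [0.048, 0.999, 0.0, 0.0]
wrist_force: [-1.8, 1.0, -0.6]
finger_gap: 0.0451
gripper_force: 0.9
```

Run:
```python
from pose import *
st()
pose('tub','side',near=(.535,.185),zmin=.04,zmax=.05)
pose('rail','side',near=(.625,.187),zmin=.018)
pose('tub','wrist',zmin=.04,zmax=.05)
```

```text
{'clock': 5.533, 'tcp_pos': [0.474, 0.187, 0.012], 'tcp_rot': [0.048, 0.999, 0.0, 0.0], 'joints': [0.353, 0.623, 1.982, -0.0, 0.535, -1.121], 'finger_gap': 0.045, 'wrist_force': [-1.838, 1.025, -0.625]}
side tub 0.62 176 [543.4 174.7] [118.7 208.1] 83.5 pca 67.8 med [562.8 103.7  43.5]
side rail 0.89 176 [620.3 183.9] [ 19.2 270.8] 84.3 pca 84.2 med [618.9 138.9  21. ]
wrist tub 0.88 5828 [481.4 184.2] [ 29.9 197.2] 86.1 pca 84.4 med [486.8 187.   46.2]
```

Call:
carry_out(moves=[[0.003,0,0,0,0.045],[0.005,0,0,0,0.045],[0.007,-0.001,0,0,0.045],[0.008,-0.001,0,0,0.045],[0.009,-0.001,0,0,0.045]])

```text
clock: 6.25
tcp_pos: [0.4805, 0.186, 0.012]
tcp_rot: [0.049, 0.999, -0.0, -0.002]
wrist_force: [-12.7, 6.2, 8.8]
finger_gap: 0.0452
gripper_force: 6.7
```

Call:
carry_out(moves=[[0.001,0,0,0,0.045],[0.002,0,0,0,0.045],[0.003,0,0,0,0.045],[0.003,0,0,0,0.045]])

```text
clock: 6.58
tcp_pos: [0.4804, 0.1858, 0.0117]
tcp_rot: [0.049, 0.999, -0.001, -0.005]
wrist_force: [-19.4, 7.5, 13.5]
finger_gap: 0.0452
gripper_force: 10.0
```

Call:
carry_out(moves=[[-0.02,0.002,0,0,0.045],[-0.04,0.004,0.01,0,0.045],[-0.05,0.004,0.05,0,0.06],[-0.05,0.004,0.09,0,0.07],[-0.05,0.004,0.13,0,0.085]])

```text
clock: 7.0
tcp_pos: [0.4349, 0.19, 0.1432]
tcp_rot: [0.048, 0.999, -0.0, -0.0]
wrist_force: [1.0, 0.6, -0.2]
finger_gap: 0.0789
gripper_force: 0.0
```

Call:
carry_out(moves=[[0,0,0.04,0,0.085],[0,0,0.08,0,0.085],[0,0,0.12,0,0.085],[0,0,0.14,0,0.085],[0,0,0.14,0,0.085]])

```text
clock: 7.42
tcp_pos: [0.4391, 0.1913, 0.2879]
tcp_rot: [0.048, 0.999, 0.002, 0.005]
wrist_force: [0.4, 0.5, 0.0]
finger_gap: 0.0846
gripper_force: 0.0
```

```bash
cat > gap.py <<'E'
from pose import *
def edge(P,hi,ref):   # fit line of edge along y: x=a+b*y using extreme points per slice
    ys=np.arange(P[:,1].min()+.012,P[:,1].max()-.012,.006); q=[]
    for y in ys:
        s=P[abs(P[:,1]-y)<.003]
        if len(s)>3: q.append((y,np.percentile(s[:,0],95 if hi else 5)))
    q=np.array(q); b,a=np.polyfit(q[:,0],q[:,1],1); r=q[:,1]-a-b*q[:,0]
    k=abs(r)<2*r.std()+1e-4; b,a=np.polyfit(q[k,0],q[k,1],1)
    return round((a+b*ref)*1000,1),round(90-np.degrees(np.arctan(b)),2),q[:,0].min().round(3),q[:,0].max().round(3)
def gap(cam='wrist'):
    t=pose('tub',cam,near=(.545,.19),zmin=.04,zmax=.052); r=pose('rail',cam,near=(.62,.19),zmin=.018,zmax=.03)
    for n,o,h in (('tub back',t,1),('tub front',t,0),('rail face',r,0),('rail back',r,1)):
        if o: print(n,edge(o[0],h,.19))
if __name__=='__main__':
    st(); gap(); c=read_camera('wrist'); cv2.imwrite('pics/w%d.png'%(read_state()['clock']*10),c['pixels'])
E
python3 gap.py; python3 -c "
from pose import *
pose('pencil_mid',zmin=.04)"; ls pics
```

```text
{'clock': 7.417, 'tcp_pos': [0.439, 0.191, 0.288], 'tcp_rot': [0.048, 0.999, 0.002, 0.005], 'joints': [0.386, 0.13, 1.893, -0.0, 1.106, -1.088], 'finger_gap': 0.085, 'wrist_force': [0.417, 0.493, 0.009]}
wrist tub 0.68 3454 [547.9 176.4] [125.7 199.7] 84.3 pca 84.6 med [549.3 176.2  47. ]
wrist rail 0.86 1167 [622.3 186.1] [ 21.6 253.1] 84.5 pca 86.4 med [628.2 259.1  23.9]
tub back (np.float64(611.1), np.float64(84.14), np.float64(0.084), np.float64(0.264))
tub front (np.float64(492.2), np.float64(84.25), np.float64(0.084), np.float64(0.264))
rail face (np.float64(628.7), np.float64(84.42), np.float64(0.072), np.float64(0.294))
rail back (np.float64(632.0), np.float64(84.4), np.float64(0.072), np.float64(0.294))
wrist pencil_mid 0.61 842 [558.1 227.7] [  7.2 147.8] 171.5 pca 171.5 med [553.4 227.9  55.1]
s2.png
side0.png
top0.png
w1.png
w76.png
wrist0.png
```

Call:
carry_out(moves=[[0.035,0.01,0,-3,0.045],[0.07,0.02,-0.02,-3,0.045],[0.105,0.03,-0.05,-3,0.045],[0.12,0.037,-0.09,-3,0.045],[0.12,0.037,-0.12,-3,0.045]])

```text
clock: 8.18
tcp_pos: [0.559, 0.2282, 0.1601]
tcp_rot: [0.075, 0.997, 0.001, 0.001]
wrist_force: [-0.2, -0.6, -1.4]
finger_gap: 0.0451
gripper_force: 0.0
```

```bash
python3 -c "
from pose import *
st()
pose('pencil_mid',zmin=.04)
pose('pencil_mid','side',zmin=.04)
c=read_camera('wrist'); cv2.imwrite('pics/w3.png',c['pixels'])"
```

```text
{'clock': 8.183, 'tcp_pos': [0.559, 0.228, 0.16], 'tcp_rot': [0.075, 0.997, 0.001, 0.001], 'joints': [0.368, 0.479, 1.73, -0.0, 0.93, -1.053], 'finger_gap': 0.045, 'wrist_force': [-0.208, -0.551, -1.391]}
wrist pencil_mid 0.58 2426 [557.5 227.4] [  7.3 148.4] 171.5 pca 171.6 med [552.9 228.3  55.1]
side pencil_mid 0.53 68 [561.9 223.1] [ 13.1 103.6] 173.2 pca 171.6 med [558.1 223.   49.5]
```

View pics/w3.png

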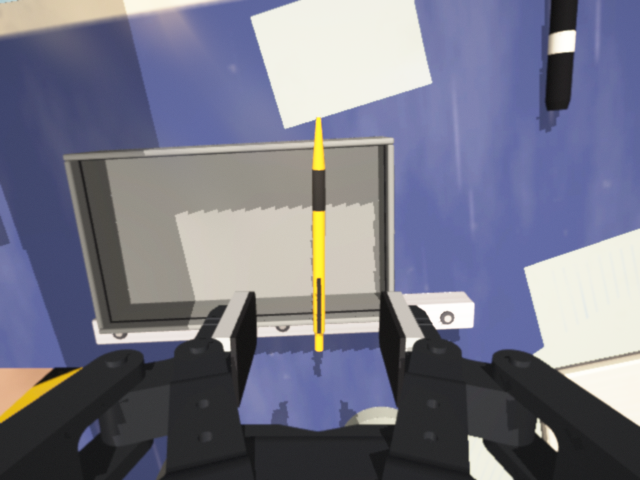

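The view shows the tub lying along the rail, with the pencil centred between the fingers at x≈319. I'll descend 115 mm and grip it.

Call:
carry_out(moves=[[-0.001,0,-0.035,0,0.045],[-0.002,0,-0.07,0,0.045],[-0.002,0,-0.1,0,0.045],[-0.002,0,-0.115,0,0.045],[-0.002,0,-0.115,0,0.045]])

```text
clock: 8.85
tcp_pos: [0.5527, 0.2268, 0.0467]
tcp_rot: [0.074, 0.997, -0.0, -0.001]
wrist_force: [-0.5, -0.0, -0.4]
finger_gap: 0.0449
gripper_force: 0.0
```

Call:
carry_out(moves=[[0,0,0,0,0.02],[0,0,0,0,0.0],[0,0,0,0,0.0],[0,0,0,0,0.0],[0,0,0,0,0.0]])

```text
clock: 9.27
tcp_pos: [0.5553, 0.2277, 0.0499]
tcp_rot: [0.074, 0.997, 0.001, 0.002]
wrist_force: [-0.8, -0.7, 7.7]
finger_gap: 0.0048
gripper_force: 59.4
```

Call:
carry_out(moves=[[0,0,0.02,0,0.0],[0,0,0.05,0,0.0],[0,0,0.08,0,0.0],[0,0,0.1,0,0.0]])

```text
clock: 9.6
tcp_pos: [0.555, 0.2277, 0.1513]
tcp_rot: [0.074, 0.997, 0.001, 0.002]
wrist_force: [-0.2, -0.1, 0.2]
finger_gap: 0.0048
gripper_force: 58.9
```

Call:
carry_out(moves=[[-0.007,-0.01,0,-7,0.0],[-0.014,-0.02,0,-14,0.0],[-0.021,-0.03,0,-21,0.0],[-0.03,-0.04,0,-28,0.0],[-0.0355,-0.048,0,-35,0.0]])

```text
clock: 10.02
tcp_pos: [0.5178, 0.1786, 0.1487]
tcp_rot: [0.374, 0.928, 0.001, 0.001]
wrist_force: [-0.0, -0.3, 0.1]
finger_gap: 0.0051
gripper_force: 58.9
```

Call:
carry_out(moves=[[0,0,0,-7,0.0],[0,0,0,-14,0.0],[0,0,0,-21,0.0],[0,0,0,-28,0.0],[0,0,0,-35,0.0]])

```text
clock: 10.43
tcp_pos: [0.5188, 0.1793, 0.1488]
tcp_rot: [0.635, 0.772, 0.001, 0.001]
wrist_force: [0.4, 0.5, -0.2]
finger_gap: 0.0045
gripper_force: 58.9
```

Call:
carry_out(moves=[[0,0,0,-7,0.0],[0,0,0,-14,0.0],[0,0,0,-17,0.0],[0,0,0,-17,0.0]])

```text
clock: 10.77
tcp_pos: [0.5187, 0.1793, 0.1486]
tcp_rot: [0.741, 0.671, 0.001, 0.0]
wrist_force: [-0.5, 0.1, 0.7]
finger_gap: 0.0045
gripper_force: 58.9
```

```bash
python3 -c "
from pose import *
st()
pose('pencil_mid',zmin=.06)
pose('pencil_mid','side',zmin=.06)
c=read_camera('wrist'); cv2.imwrite('pics/w4.png',c['pixels'])"
```

```text
{'clock': 10.767, 'tcp_pos': [0.519, 0.179, 0.149], 'tcp_rot': [0.741, 0.671, 0.001, 0.0], 'joints': [0.311, 0.425, 1.859, 0.0, 0.855, 0.41], 'finger_gap': 0.005, 'wrist_force': [-0.468, 0.105, 0.747]}
wrist pencil_mid 0.79 5396 [520.6 191.7] [  7.6 121.8] 84.5 pca 84.3 med [521.1 202.  153.8]
```

View pics/w4.png

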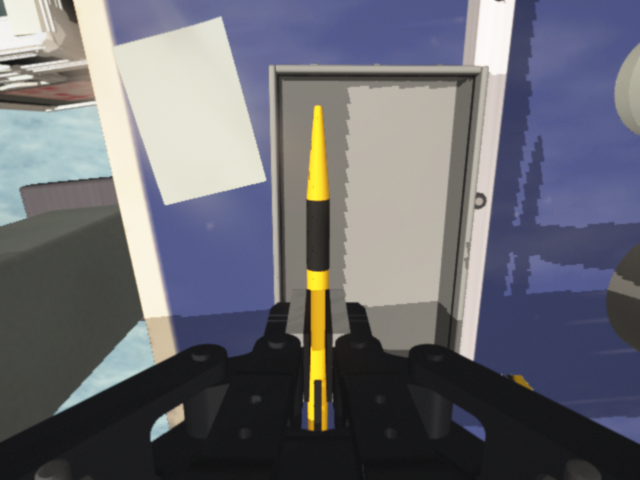

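The wrist view shows the pencil held along the tub, its centre near y=0.178, clear of the front wall. I'll lower it and let it go.

Call:
carry_out(moves=[[0.001,0,-0.03,0,0.0],[0.001,0,-0.06,0,0.0],[0.001,0,-0.09,0,0.0],[0.001,0,-0.12,0,0.0],[0.001,0,-0.136,0,0.0]])

```text
clock: 11.43
tcp_pos: [0.5177, 0.1786, 0.0084]
tcp_rot: [0.74, 0.672, -0.001, -0.001]
wrist_force: [-0.2, -0.5, 0.2]
finger_gap: 0.0049
gripper_force: 58.9
```

Call:
carry_out(moves=[[0,0,0,0,0.0],[0,0,-0.002,0,0.01],[0,0,-0.002,0,0.014],[0,0,-0.002,0,0.014]])

```text
clock: 11.77
tcp_pos: [0.5199, 0.1794, 0.0104]
tcp_rot: [0.74, 0.672, 0.001, 0.0]
wrist_force: [0.7, -0.2, -0.7]
finger_gap: 0.0136
gripper_force: 0.0
```

Call:
carry_out(moves=[[0,0,0.03,0,0.014],[0,0,0.07,0,0.014],[0,0,0.11,0,0.02],[-0.01,0.03,0.15,0,0.03],[-0.02,0.06,0.17,0,0.04]])

```text
clock: 12.18
tcp_pos: [0.5019, 0.2352, 0.1812]
tcp_rot: [0.742, 0.671, 0.003, 0.001]
wrist_force: [1.2, 0.4, -0.5]
finger_gap: 0.0397
gripper_force: 0.0
```

```bash
python3 gap.py; python3 -c "
from pose import *
pose('pencil_mid');pose('pencil_mid','side');pose('marker_1_mid','side',near=(.433,.404),zmin=.005)"
```

```text
{'clock': 12.183, 'tcp_pos': [0.502, 0.235, 0.181], 'tcp_rot': [0.742, 0.671, 0.003, 0.001], 'joints': [0.417, 0.383, 1.83, -0.0, 0.923, 0.517], 'finger_gap': 0.04, 'wrist_force': [1.188, 0.377, -0.451]}
wrist tub 0.93 4991 [551.7 176.8] [119.6 201.6] 84.0 pca 68.3 med [556.4 213.   47.5]
wrist rail 0.95 5170 [625.9 221.6] [ 21.1 217.4] 84.5 pca 86.7 med [630.2 274.   24. ]
tub back (np.float64(597.2), np.float64(54.43), np.float64(0.089), np.float64(0.263))
tub front (np.float64(493.4), np.float64(84.07), np.float64(0.089), np.float64(0.263))
rail face (np.float64(622.5), np.float64(87.85), np.float64(0.125), np.float64(0.317))
rail back (np.float64(631.8), np.float64(84.49), np.float64(0.125), np.float64(0.317))
wrist pencil_mid 0.67 1268 [519.  177.8] [  7.1 147.3] 84.7 pca 84.5 med [519.2 181.   11.2]
side marker_1_mid 0.74 87 [434.1 397.8] [ 14.  119.6] 176.3 pca 176.0 med [426.  398.4   9.4]
```

Call:
carry_out(moves=[[-0.01,0.03,0,7,0.045],[-0.02,0.06,0,14,0.045],[-0.03,0.09,0,21,0.045],[-0.045,0.12,0,28,0.045],[-0.06,0.15,-0.01,35,0.045]])

```text
clock: 13.15
tcp_pos: [0.4409, 0.3871, 0.1673]
tcp_rot: [0.502, 0.865, 0.001, 0.0]
wrist_force: [1.3, 0.3, -0.5]
finger_gap: 0.045
gripper_force: 0.0
```

Call:
carry_out(moves=[[-0.005,0.01,-0.01,7,0.045],[-0.009,0.019,-0.02,14,0.045],[-0.009,0.019,-0.03,21,0.045],[-0.009,0.019,-0.04,28,0.045],[-0.009,0.019,-0.04,35,0.045]])

```text
clock: 13.57
tcp_pos: [0.4302, 0.4035, 0.1237]
tcp_rot: [0.218, 0.976, -0.002, -0.001]
wrist_force: [0.6, 0.2, -0.5]
finger_gap: 0.045
gripper_force: 0.0
```

Call:
carry_out(moves=[[0,0,0,7,0.045],[0,0,0,14,0.045],[0,0,0,21.7,0.045],[0,0,0,21.7,0.045]])

```text
clock: 13.9
tcp_pos: [0.4314, 0.4041, 0.1257]
tcp_rot: [0.032, 1.0, -0.0, -0.0]
wrist_force: [-0.4, -0.2, 0.6]
finger_gap: 0.0452
gripper_force: 0.0
```

```bash
python3 -c "
from pose import *
st()
pose('marker_1_mid',zmin=.006);pose('marker_1_mid','side',near=(.433,.404),zmin=.005)
c=read_camera('wrist'); cv2.imwrite('pics/w5.png',c['pixels'])"
```

```text
{'clock': 13.9, 'tcp_pos': [0.431, 0.404, 0.126], 'tcp_rot': [0.032, 1.0, -0.0, -0.0], 'joints': [0.733, 0.512, 1.774, -0.0, 0.857, -0.775], 'finger_gap': 0.045, 'wrist_force': [-0.393, -0.242, 0.649]}
wrist marker_1_mid 0.66 4194 [434.1 404. ] [ 13.6 135.3] 176.0 pca 175.9 med [426.9 404.2  13.9]
side marker_1_mid 0.62 113 [434.5 399.2] [ 16.5 127.2] 175.9 pca 175.8 med [433.3 398.9   9.8]
```

View pics/w5.png

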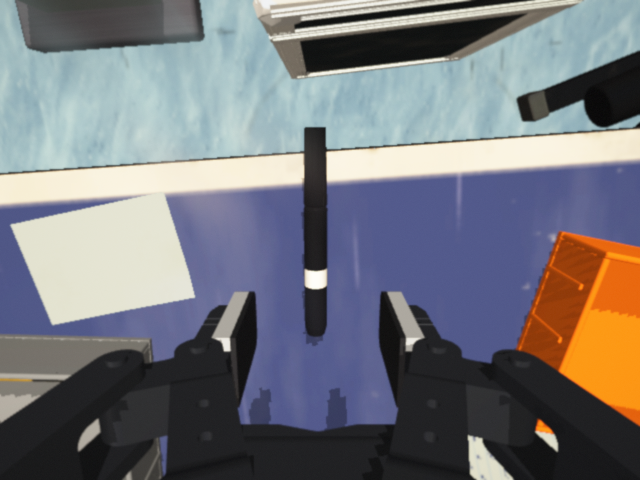

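The marker at (316,230) is centred between the fingers. I'll grip it.

Call:
carry_out(moves=[[0.002,0,-0.04,0,0.045],[0.002,0,-0.08,0,0.045],[0.002,0,-0.11,0,0.045],[0.002,0,-0.122,0,0.045],[0.002,0,-0.122,0,0.045]])

```text
clock: 14.57
tcp_pos: [0.4317, 0.403, 0.0016]
tcp_rot: [0.034, 0.999, -0.002, -0.002]
wrist_force: [0.5, -0.3, 0.3]
finger_gap: 0.045
gripper_force: 0.0
```

Call:
carry_out(moves=[[0,0,0,0,0.02],[0,0,0,0,0.0],[0,0,0,0,0.0],[0,0,0,0,0.0],[0,0,0,0,0.0]])

```text
clock: 14.98
tcp_pos: [0.4346, 0.4057, 0.0067]
tcp_rot: [0.034, 0.999, 0.001, 0.001]
wrist_force: [0.0, -0.2, 8.4]
finger_gap: 0.0124
gripper_force: 60.0
```

Call:
carry_out(moves=[[0,0,0.03,0,0.0],[0,0,0.07,0,0.0],[0,0,0.11,0,0.0],[0,0,0.14,0,0.0]])

```text
clock: 15.32
tcp_pos: [0.4341, 0.4052, 0.1484]
tcp_rot: [0.034, 0.999, 0.001, 0.001]
wrist_force: [1.2, 1.5, 1.0]
finger_gap: 0.0123
gripper_force: 63.2
```

Call:
carry_out(moves=[[0.01,-0.02,0.01,-7,0.0],[0.03,-0.05,0.01,-14,0.0],[0.05,-0.08,0.01,-21,0.0],[0.07,-0.11,0.01,-28,0.0],[0.09,-0.14,0.01,-35,0.0]])

```text
clock: 15.73
tcp_pos: [0.5243, 0.2634, 0.156]
tcp_rot: [0.335, 0.942, 0.001, 0.001]
wrist_force: [0.9, 1.2, 0.4]
finger_gap: 0.0122
gripper_force: 63.3
```

Call:
carry_out(moves=[[0.018,-0.03,0,-7,0.0],[0.036,-0.06,0,-14,0.0],[0.052,-0.091,0,-21,0.0],[0.052,-0.091,0,-28,0.0],[0.052,-0.091,0,-35,0.0]])

```text
clock: 16.15
tcp_pos: [0.5766, 0.1715, 0.1556]
tcp_rot: [0.605, 0.797, 0.001, 0.001]
wrist_force: [0.1, 0.1, -0.1]
finger_gap: 0.0122
gripper_force: 63.3
```

Call:
carry_out(moves=[[0,0,0,-7,0.0],[0,0,0,-14,0.0],[0,0,0,-21.6,0.0],[0,0,0,-21.6,0.0]])

```text
clock: 16.48
tcp_pos: [0.5756, 0.1735, 0.1555]
tcp_rot: [0.742, 0.671, 0.001, 0.0]
wrist_force: [0.2, -0.6, -0.1]
finger_gap: 0.0124
gripper_force: 63.3
```

```bash
python3 -c "
from pose import *
st()
pose('marker_1_mid',zmin=.06)
c=read_camera('wrist'); cv2.imwrite('pics/w6.png',c['pixels'])"
```

```text
{'clock': 16.483, 'tcp_pos': [0.576, 0.174, 0.155], 'tcp_rot': [0.742, 0.671, 0.001, 0.0], 'joints': [0.273, 0.482, 1.738, 0.0, 0.92, 0.373], 'finger_gap': 0.012, 'wrist_force': [0.242, -0.605, -0.137]}
wrist marker_1_mid 0.75 11742 [577.2 184.9] [ 14.5 117.1] 84.2 pca 84.2 med [578.  195.  162.7]
```

View pics/w6.png

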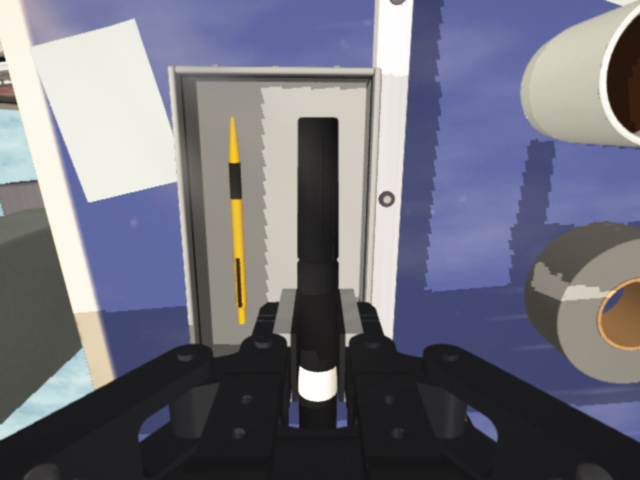

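The pencil lies flat in the tub at (238,220), and the marker is held parallel at (318,190). I'll lower it.

Call:
carry_out(moves=[[0,0,-0.035,0,0.0],[0,0,-0.07,0,0.0],[0,0,-0.105,0,0.0],[0,0,-0.13,0,0.0],[0,0,-0.141,0,0.0]])

```text
clock: 17.05
tcp_pos: [0.573, 0.173, 0.0102]
tcp_rot: [0.739, 0.674, -0.002, -0.001]
wrist_force: [-17.4, 1.4, 33.0]
finger_gap: 0.0122
gripper_force: 68.4
```

Call:
carry_out(moves=[[0,0,0,0,0.0],[0,0,-0.001,0,0.016],[0,0,-0.001,0,0.02],[0,0,-0.001,0,0.02]])

```text
clock: 17.38
tcp_pos: [0.5766, 0.1739, 0.0143]
tcp_rot: [0.74, 0.673, 0.001, 0.001]
wrist_force: [0.3, -1.1, -0.1]
finger_gap: 0.0203
gripper_force: 0.0
```

Call:
carry_out(moves=[[0,0,0.03,0,0.02],[0,0,0.07,0,0.02],[0,0,0.11,0,0.03],[-0.02,-0.02,0.15,0,0.04],[-0.04,-0.04,0.18,0,0.045]])

```text
clock: 17.8
tcp_pos: [0.5402, 0.1375, 0.1914]
tcp_rot: [0.739, 0.673, 0.003, 0.001]
wrist_force: [-0.1, -0.7, 0.5]
finger_gap: 0.0449
gripper_force: 0.0
```

```bash
python3 gap.py; python3 -c "
from pose import *
pose('marker_1_mid');pose('pencil_mid');pose('marker_3_mid','side',zmin=.005);pose('marker_3_mid','top',zmin=.005);pose('marker_4_mid','side')
pose('marker_4_mid','top')
pose('lid_grip','side')"
```

```text
{'clock': 17.8, 'tcp_pos': [0.54, 0.137, 0.191], 'tcp_rot': [0.739, 0.673, 0.003, 0.001], 'joints': [0.228, 0.373, 1.816, 0.0, 0.946, 0.321], 'finger_gap': 0.045, 'wrist_force': [-0.126, -0.666, 0.49]}
wrist tub 0.81 6810 [551.4 175.9] [120.2 200. ] 84.4 pca 82.3 med [557.  204.1  47.4]
wrist rail 0.77 5544 [623.5 166.7] [ 19.8 224. ] 86.0 pca 84.5 med [624.9 183.7  24.1]
tub back (np.float64(612.2), np.float64(84.35), np.float64(0.085), np.float64(0.265))
tub front (np.float64(494.0), np.float64(84.37), np.float64(0.085), np.float64(0.265))
rail face (np.float64(619.9), np.float64(84.36), np.float64(0.067), np.float64(0.265))
rail back (np.float64(631.9), np.float64(84.29), np.float64(0.067), np.float64(0.265))
wrist marker_1_mid 0.66 3417 [576.7 172.8] [ 16.2 140.2] 84.4 pca 84.7 med [576.  178.8  17.8]
wrist pencil_mid 0.78 1608 [519.4 177.7] [  7.1 147.8] 84.6 pca 84.5 med [519.7 181.8  11.1]
side marker_3_mid 0.74 199 [ 465.2 -435.5] [ 10.3 125.9] 9.5 pca 8.9 med [ 463.9 -435.     8.6]
side marker_4_mid 0.3 53 [575.1 177.8] [ 10.9 107.1] 86.1 pca 84.6 med [574.2 182.5  15. ]
side lid_grip 0.93 2632 [ 473.8 -110.5] [121.2 201.8] 94.3 pca 94.8 med [ 471.4 -120.2   10.3]
```

Call:
carry_out(moves=[[-0.02,-0.03,0,-5,0.045],[-0.04,-0.06,0,-10,0.045],[-0.06,-0.09,0.01,-15,0.045],[-0.075,-0.12,0.01,-20,0.045],[-0.08,-0.15,0.01,-26,0.045]])

```text
clock: 19.17
tcp_pos: [0.4562, -0.0141, 0.1976]
tcp_rot: [0.873, 0.488, -0.0, -0.0]
wrist_force: [-0.3, 0.4, 0.3]
finger_gap: 0.0452
gripper_force: 0.0
```

Call:
carry_out(moves=[[0,-0.035,0,-6,0.045],[0,-0.07,0,-12,0.045],[0,-0.105,0,-18,0.045],[0,-0.14,0,-24,0.045],[0,-0.175,0,-30,0.045]])

```text
clock: 19.58
tcp_pos: [0.4584, -0.19, 0.1977]
tcp_rot: [0.97, 0.244, 0.0, 0.0]
wrist_force: [0.6, 0.3, 0.2]
finger_gap: 0.0452
gripper_force: 0.0
```

Call:
carry_out(moves=[[0,-0.035,0,-6,0.045],[0,-0.07,0,-12,0.045],[0,-0.1,0,-18,0.045],[0,-0.13,0,-19.4,0.045],[0,-0.15,0,-19.4,0.045]])

```text
clock: 20.0
tcp_pos: [0.4585, -0.341, 0.1976]
tcp_rot: [0.997, 0.078, 0.0, 0.0]
wrist_force: [0.9, 0.3, 0.2]
finger_gap: 0.0449
gripper_force: 0.0
```

```bash
python3 -c "
from pose import *
st()
pose('marker_3_mid',zmin=.006)
pose('marker_3_mid','side',zmin=.005);pose('lid_grip','side');pose('lid_grip','side',zmin=.025)
pose('marker_1_mid','top');pose('marker_4_mid','top')
c=read_camera('wrist'); cv2.imwrite('pics/w7.png',c['pixels'])"
```

```text
{'clock': 20.0, 'tcp_pos': [0.458, -0.341, 0.198], 'tcp_rot': [0.997, 0.078, 0.0, 0.0], 'joints': [-0.66, 0.386, 1.778, -0.0, 0.976, 0.754], 'finger_gap': 0.045, 'wrist_force': [0.887, 0.254, 0.169]}
wrist marker_3_mid 0.79 2179 [ 467.4 -431. ] [ 12.4 130.8] 9.0 pca 9.3 med [ 474.1 -429.1   11.5]
side marker_3_mid 0.89 221 [ 466.3 -434.3] [  9.8 130.6] 9.4 pca 8.7 med [ 462.5 -434.8    8.7]
side lid_grip 0.77 2557 [ 475.4 -110.3] [121.5 202.1] 94.3 pca 93.9 med [ 470.4 -119.7   10.4]
side lid_grip 0.73 198 [ 474.  -108.5] [22.8 69.8] 4.3 pca 4.8 med [ 472.9 -112.3   33.3]
top marker_1_mid 0.73 104 [570.3 174.3] [ 13.8 124.4] 84.5 pca 84.5 med [570.2 174.3  15. ]
```

View pics/w7.png

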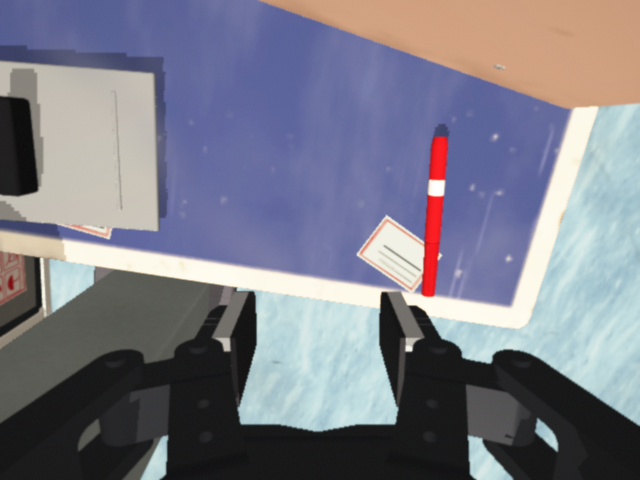

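The image is rotated half a turn. The red marker at (434,215) is unmoved and no other marker is near it; the lid is at (80,150). I'll move onto the marker.

Call:
carry_out(moves=[[0.003,-0.03,0,0,0.045],[0.006,-0.06,-0.02,0,0.045],[0.0085,-0.09,-0.05,0,0.045],[0.0085,-0.0905,-0.09,0,0.045],[0.0085,-0.0905,-0.11,0,0.045]])

```text
clock: 21.07
tcp_pos: [0.4658, -0.4291, 0.0837]
tcp_rot: [0.997, 0.079, -0.001, -0.001]
wrist_force: [-1.2, 1.0, -0.8]
finger_gap: 0.045
gripper_force: 0.0
```

```bash
python3 -c "
from pose import *
st()
pose('marker_3_mid',zmin=.006);pose('marker_3_mid','side',zmin=.005)"
```

```text
{'clock': 21.067, 'tcp_pos': [0.466, -0.429, 0.084], 'tcp_rot': [0.997, 0.079, -0.001, -0.001], 'joints': [-0.763, 0.624, 1.689, -0.0, 0.832, 0.65], 'finger_gap': 0.045, 'wrist_force': [-1.225, 1.026, -0.783]}
wrist marker_3_mid 0.68 4778 [ 467.3 -431.8] [ 11.9 131.4] 9.3 pca 9.2 med [ 476.1 -430.3   11.6]
```

Call:
carry_out(moves=[[0,0,-0.03,0,0.045],[0,0,-0.06,0,0.045],[0,0,-0.082,0,0.045],[0,0,-0.082,0,0.045]])

```text
clock: 21.6
tcp_pos: [0.4664, -0.4274, 0.0039]
tcp_rot: [0.997, 0.08, -0.001, -0.001]
wrist_force: [-1.6, 1.4, -0.6]
finger_gap: 0.0449
gripper_force: 0.0
```

Call:
carry_out(moves=[[0,0,0,0,0.02],[0,0,0,0,0.0],[0,0,0,0,0.0],[0,0,0,0,0.0],[0,0,0,0,0.0]])

```text
clock: 22.02
tcp_pos: [0.4687, -0.43, 0.0084]
tcp_rot: [0.997, 0.08, 0.002, 0.002]
wrist_force: [-0.6, 1.1, 5.3]
finger_gap: 0.0093
gripper_force: 58.7
```

Call:
carry_out(moves=[[0,0,0.03,0,0.0],[0,0,0.07,0,0.0],[0,0,0.11,0,0.0],[0,0,0.15,0,0.0]])

```text
clock: 22.35
tcp_pos: [0.4673, -0.4289, 0.1589]
tcp_rot: [0.997, 0.08, 0.001, 0.001]
wrist_force: [1.5, -0.7, -0.7]
finger_gap: 0.009
gripper_force: 58.8
```

Call:
carry_out(moves=[[0,0.03,0.01,0,0.0],[0,0.06,0.02,5,0.0],[0,0.095,0.03,10,0.0],[0,0.13,0.03,15,0.0],[0,0.165,0.03,20,0.0]])

```text
clock: 22.77
tcp_pos: [0.4678, -0.2629, 0.1883]
tcp_rot: [0.967, 0.253, 0.002, 0.002]
wrist_force: [0.3, 0.7, 0.2]
finger_gap: 0.0092
gripper_force: 58.8
```

Call:
carry_out(moves=[[0,0.035,0,6,0.0],[0,0.07,0,12,0.0],[0,0.105,0,18,0.0],[0,0.14,0,24,0.0],[0,0.175,0,30,0.0]])

```text
clock: 23.18
tcp_pos: [0.4675, -0.0872, 0.1873]
tcp_rot: [0.868, 0.496, 0.001, 0.001]
wrist_force: [1.5, 0.7, -1.3]
finger_gap: 0.0093
gripper_force: 58.8
```

Call:
carry_out(moves=[[0,0.035,0,6,0.0],[0,0.07,0,12,0.0],[0.01,0.105,0,18,0.0],[0.02,0.14,0,25.4,0.0],[0.035,0.175,0,25.4,0.0]])

```text
clock: 23.6
tcp_pos: [0.5021, 0.0882, 0.1874]
tcp_rot: [0.738, 0.675, 0.001, 0.001]
wrist_force: [0.4, -1.7, 0.4]
finger_gap: 0.0089
gripper_force: 58.8
```

Call:
carry_out(moves=[[0.02,0.035,0,0,0.0],[0.04,0.07,0,0,0.0],[0.04,0.09,0,0,0.0],[0.04,0.09,-0.03,0,0.0],[0.04,0.09,-0.03,0,0.0]])

```text
clock: 24.02
tcp_pos: [0.5405, 0.1773, 0.1537]
tcp_rot: [0.739, 0.674, -0.001, -0.001]
wrist_force: [-1.5, -1.7, -1.1]
finger_gap: 0.0094
gripper_force: 58.8
```

```bash
python3 -c "
from pose import *
st()
pose('marker_3_mid',zmin=.06)
pose('marker_1_mid',zmax=.04);pose('pencil_mid',zmax=.04)
c=read_camera('wrist'); cv2.imwrite('pics/w8.png',c['pixels'])"
```

```text
{'clock': 24.017, 'tcp_pos': [0.54, 0.177, 0.154], 'tcp_rot': [0.739, 0.674, -0.001, -0.001], 'joints': [0.296, 0.445, 1.809, -0.0, 0.891, 0.389], 'finger_gap': 0.009, 'wrist_force': [-1.5, -1.75, -1.072]}
wrist marker_3_mid 0.95 8902 [541.6 184.9] [ 12.1 114.1] 84.7 pca 84.7 med [542.2 197.3 156.8]
wrist marker_1_mid 0.64 3543 [576. 178.] [ 14.8 130.1] 84.5 pca 84.7 med [576.1 182.9  17.8]
wrist marker_1_mid 0.3 3186 [730.3 246.6] [28.7 69.3] 102.2 pca 93.6 med [720.1 249.8  26.4]
wrist pencil_mid 0.78 1504 [520.2 187.8] [  7.1 126.5] 84.5 pca 84.4 med [520.6 190.5  11.2]
```

View pics/w8.png

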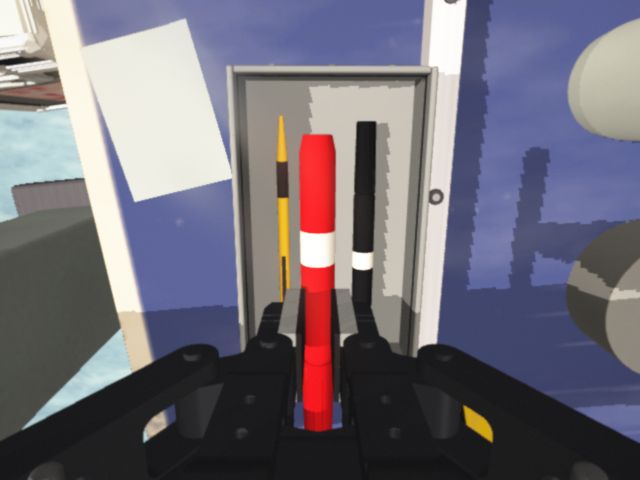

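The red marker at (318,280) is aligned between the pencil and the black marker. I'll lower it.

Call:
carry_out(moves=[[0,0,-0.035,0,0.0],[0,0,-0.07,0,0.0],[0,0,-0.105,0,0.0],[0,0,-0.13,0,0.0],[0,0,-0.137,0,0.0]])

```text
clock: 24.78
tcp_pos: [0.54, 0.1752, 0.0153]
tcp_rot: [0.74, 0.672, -0.002, -0.001]
wrist_force: [-0.8, -1.3, 0.1]
finger_gap: 0.0094
gripper_force: 58.8
```

Call:
carry_out(moves=[[0,0,0,0,0.0],[0,0,0,0,0.013],[0,0,0,0,0.017],[0,0,0,0,0.017]])

```text
clock: 25.12
tcp_pos: [0.5436, 0.1767, 0.0204]
tcp_rot: [0.74, 0.673, 0.002, 0.001]
wrist_force: [0.2, 0.7, 0.9]
finger_gap: 0.017
gripper_force: 0.0
```

Call:
carry_out(moves=[[0,0,0.03,0,0.017],[0,0,0.07,0,0.017],[0,0,0.11,0,0.03],[-0.02,-0.02,0.15,0,0.04],[-0.04,-0.04,0.18,0,0.045]])

```text
clock: 25.53
tcp_pos: [0.5069, 0.1402, 0.1973]
tcp_rot: [0.739, 0.673, 0.003, 0.001]
wrist_force: [-0.2, -0.8, 0.3]
finger_gap: 0.045
gripper_force: 0.0
```

```bash
python3 gap.py; python3 -c "
from pose import *
pose('marker_3_mid');pose('marker_1_mid');pose('pencil_mid')
pose('lid_grip','side');pose('lid_grip','side',zmin=.025)
c=read_camera('wrist'); cv2.imwrite('pics/w9.png',c['pixels'])"
```

```text
{'clock': 25.533, 'tcp_pos': [0.507, 0.14, 0.197], 'tcp_rot': [0.739, 0.673, 0.003, 0.001], 'joints': [0.247, 0.322, 1.879, 0.0, 0.935, 0.341], 'finger_gap': 0.045, 'wrist_force': [-0.156, -0.758, 0.263]}
wrist tub 0.74 6702 [551.4 176.1] [120.1 199.9] 84.4 pca 84.0 med [575.9 200.6  47.4]
wrist rail 0.9 4376 [620.3 165.8] [ 20.3 228.4] 84.3 pca 84.4 med [625.7 183.9  24. ]
tub back (np.float64(612.0), np.float64(84.32), np.float64(0.083), np.float64(0.263))
tub front (np.float64(493.7), np.float64(84.28), np.float64(0.083), np.float64(0.263))
rail face (np.float64(622.3), np.float64(84.33), np.float64(0.064), np.float64(0.268))
rail back (np.float64(631.6), np.float64(84.32), np.float64(0.064), np.float64(0.268))
wrist marker_3_mid 0.76 2430 [543.4 175.2] [ 13.  129.3] 84.5 pca 84.5 med [543.  181.6  15.6]
wrist marker_1_mid 0.64 3207 [576.  175.3] [ 15.1 134.7] 83.9 pca 84.5 med [575.3 179.3  17.8]
wrist pencil_mid 0.58 1572 [519.4 177.6] [  8.6 146.9] 84.3 pca 84.6 med [519.4 183.9  11.2]
side lid_grip 0.93 2571 [ 474.  -110.7] [118.8 201.1] 95.5 pca 96.1 med [ 471.9 -120.4   10.4]
side lid_grip 0.61 198 [ 473.6 -109.6] [22.9 70.3] 4.1 pca 5.1 med [ 472.2 -111.9   32.5]
```

View pics/w9.png

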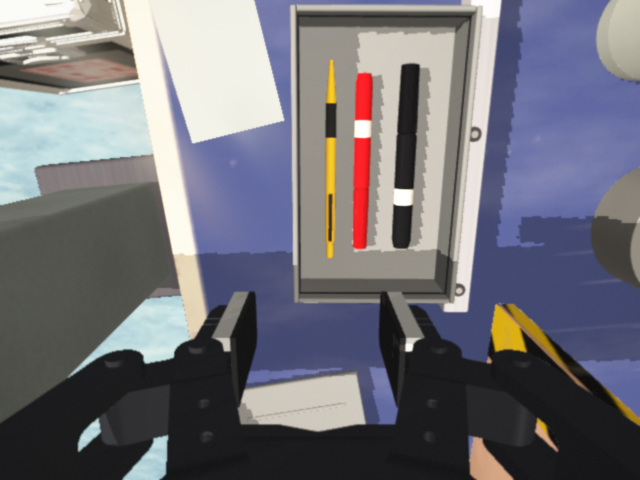

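The pencil (330,160), red marker (362,160) and black marker (406,155) all lie flat, and the tub is flat against the rail. Now the lid.

Call:
carry_out(moves=[[-0.01,-0.02,0,7,0.05],[-0.02,-0.04,0,14,0.05],[-0.03,-0.06,0,21,0.05],[-0.035,-0.08,0,28,0.05],[-0.035,-0.1,0,35,0.05]])

```text
clock: 26.75
tcp_pos: [0.469, 0.0388, 0.1932]
tcp_rot: [0.501, 0.866, -0.0, -0.0]
wrist_force: [0.7, 0.2, -0.0]
finger_gap: 0.0501
gripper_force: 0.0
```

Call:
carry_out(moves=[[0,-0.03,0,7,0.05],[0,-0.06,0,14,0.05],[0,-0.09,0,21,0.05],[0,-0.12,0,28,0.05],[0,-0.15,0,35,0.05]])

```text
clock: 27.17
tcp_pos: [0.4702, -0.1111, 0.1934]
tcp_rot: [0.221, 0.975, -0.0, 0.0]
wrist_force: [-0.9, 0.5, 0.9]
finger_gap: 0.05
gripper_force: 0.0
```

Call:
carry_out(moves=[[0,0,0,7,0.05],[0,0,0,14,0.05],[0,0,0,21,0.05],[0,0,0,28,0.05],[0,0,0,29.9,0.05]])

```text
clock: 27.58
tcp_pos: [0.4703, -0.1099, 0.1933]
tcp_rot: [-0.038, 0.999, 0.0, -0.0]
wrist_force: [0.4, 0.7, -0.4]
finger_gap: 0.0502
gripper_force: 0.0
```

```bash
python3 -c "
from pose import *
st()
pose('lid_grip',zmin=.006);pose('lid_grip',zmin=.025)
c=read_camera('wrist'); cv2.imwrite('pics/w10.png',c['pixels'])"
```

```text
{'clock': 27.583, 'tcp_pos': [0.47, -0.11, 0.193], 'tcp_rot': [-0.038, 0.999, 0.0, -0.0], 'joints': [-0.254, 0.269, 1.969, 0.0, 0.904, -1.902], 'finger_gap': 0.05, 'wrist_force': [0.406, 0.653, -0.416]}
wrist lid_grip 0.68 36946 [ 475.4 -107.1] [119.8 199.9] 94.7 pca 94.9 med [ 470.3 -107.5   13.3]
wrist lid_grip 0.4 6062 [546.8 135.7] [119.7 124.9] 84.4 pca 31.6 med [523.   80.3  29.5]
wrist lid_grip 0.75 2261 [ 474.7 -107.5] [17.8 69.6] 4.4 pca 4.7 med [ 472.1 -107.5   37. ]
```

View pics/w10.png

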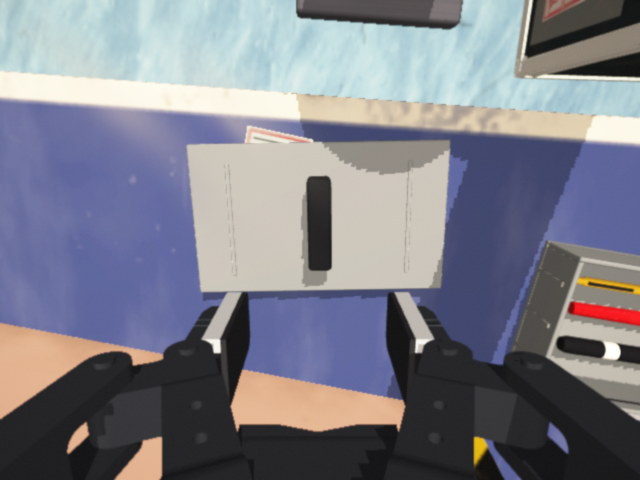

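The grip at (319,223) is centred between the fingers. I'll descend and grip it.

Call:
carry_out(moves=[[0.004,0.0025,-0.04,0,0.05],[0.004,0.0025,-0.08,0,0.05],[0.004,0.0025,-0.12,0,0.05],[0.004,0.0025,-0.15,0,0.05],[0.004,0.0025,-0.172,0,0.05]])

```text
clock: 28.25
tcp_pos: [0.4731, -0.1068, 0.0187]
tcp_rot: [-0.035, 0.999, 0.0, -0.001]
wrist_force: [-0.4, -1.1, 0.5]
finger_gap: 0.0501
gripper_force: 0.0
```

Call:
carry_out(moves=[[0,0,0,0,0.03],[0,0,0,0,0.0],[0,0,0,0,0.0],[0,0,0,0,0.0],[0,0,0,0,0.0]])

```text
clock: 28.67
tcp_pos: [0.4754, -0.1074, 0.0228]
tcp_rot: [-0.035, 0.999, -0.0, 0.001]
wrist_force: [-0.0, -0.2, -1.4]
finger_gap: 0.0162
gripper_force: 61.9
```

Call:
carry_out(moves=[[0,0,0.02,0,0.0],[0,0,0.05,0,0.0],[0,0,0.09,0,0.0],[0,0,0.12,0,0.0]])

```text
clock: 29.0
tcp_pos: [0.4747, -0.1072, 0.1444]
tcp_rot: [-0.035, 0.999, -0.0, 0.001]
wrist_force: [1.4, -0.4, -1.7]
finger_gap: 0.0161
gripper_force: 61.9
```

Call:
carry_out(moves=[[0,0.03,0,-2,0.0],[0,0.06,0,-4,0.0],[0,0.09,0,-6,0.0],[0,0.12,0,-8,0.0],[0,0.15,0,-9.8,0.0]])

```text
clock: 29.42
tcp_pos: [0.4744, 0.0441, 0.1427]
tcp_rot: [0.051, 0.999, 0.0, 0.001]
wrist_force: [1.3, 0.9, -2.8]
finger_gap: 0.0163
gripper_force: 62.0
```

Call:
carry_out(moves=[[0,0.03,0,0,0.0],[0,0.06,0,0,0.0],[0,0.09,0,0,0.0],[0,0.12,0,0,0.0],[0.01,0.133,0,0,0.0]])

```text
clock: 29.83
tcp_pos: [0.4829, 0.1787, 0.1424]
tcp_rot: [0.049, 0.999, 0.0, 0.0]
wrist_force: [0.9, 0.3, -1.3]
finger_gap: 0.0164
gripper_force: 61.9
```

Call:
carry_out(moves=[[0.02,0,0,0,0.0],[0.04,0,0,0,0.0],[0.06,0,0,0,0.0],[0.067,0,0,0,0.0],[0.067,0,0,0,0.0]])

```text
clock: 30.25
tcp_pos: [0.5529, 0.176, 0.1423]
tcp_rot: [0.05, 0.999, 0.0, 0.001]
wrist_force: [-0.1, -0.4, -2.6]
finger_gap: 0.0163
gripper_force: 61.9
```

```bash
python3 -c "
from pose import *
st()
pose('lid_grip',zmin=.1);pose('lid_grip',zmin=.15);pose('lid_grip','side',zmin=.1);pose('tub','side',near=(.55,.17),zmin=.03,zmax=.05)
c=read_camera('side'); cv2.imwrite('pics/s11.png',cv2.resize(c['pixels'][150:350,180:440],None,fx=2.5,fy=2.5))"
```

```text
{'clock': 30.25, 'tcp_pos': [0.553, 0.176, 0.142], 'tcp_rot': [0.05, 0.999, 0.0, 0.001], 'joints': [0.288, 0.474, 1.793, -0.0, 0.873, -1.182], 'finger_gap': 0.016, 'wrist_force': [-0.118, -0.358, -2.598]}
wrist lid_grip 0.83 109786 [553.5 177. ] [120.  200.7] 84.6 pca 84.4 med [530.6 178.6 133.4]
wrist lid_grip 0.84 9633 [543.8 169. ] [64.  73.9] 48.0 pca 174.7 med [545.3 176.8 156.4]
side lid_grip 0.68 1399 [549.1 173.2] [117.8 202.8] 84.1 pca 95.6 med [537.5 148.7 129.5]
side tub 0.74 379 [549.  173.1] [121.5 211.2] 84.6 pca 110.0 med [520.5  83.7  39.1]
```

View pics/s11.png

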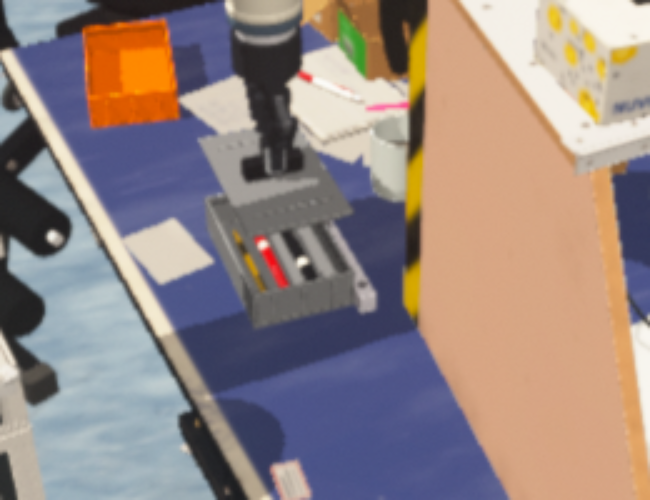

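The side view shows the lid held level directly over the tub, with all the contents inside. I'll lower it.

Call:
carry_out(moves=[[-0.0015,-0.0005,-0.025,0,0.0],[-0.0015,-0.0005,-0.045,0,0.0],[-0.0015,-0.0005,-0.06,0,0.0],[-0.0015,-0.0005,-0.067,0,0.0],[-0.0015,-0.0005,-0.07,0,0.0]])

```text
clock: 31.12
tcp_pos: [0.549, 0.1751, 0.0701]
tcp_rot: [0.05, 0.999, -0.0, -0.001]
wrist_force: [-0.3, -0.7, -2.5]
finger_gap: 0.0164
gripper_force: 61.9
```

Call:
carry_out(moves=[[0,0,-0.003,0,0.0],[0,0,-0.005,0,0.0],[0,0,-0.008,0,0.0],[0,0,-0.01,0,0.0],[0,0,-0.01,0,0.0]])

```text
clock: 31.53
tcp_pos: [0.5504, 0.1755, 0.062]
tcp_rot: [0.05, 0.999, 0.0, 0.001]
wrist_force: [-0.2, 0.3, -0.5]
finger_gap: 0.0163
gripper_force: 62.1
```

```bash
python3 -c "
from pose import *
st()
pose('lid_grip',zmin=.03,zmax=.058);pose('lid_grip','side',zmin=.04,zmax=.06)"
```

```text
{'clock': 31.533, 'tcp_pos': [0.55, 0.176, 0.062], 'tcp_rot': [0.05, 0.999, 0.0, 0.001], 'joints': [0.288, 0.595, 1.826, -0.0, 0.719, -1.183], 'finger_gap': 0.016, 'wrist_force': [-0.167, 0.348, -0.454]}
wrist lid_grip 0.8 100423 [551.1 176.5] [120.6 200.9] 84.7 pca 84.4 med [525.9 180.7  53.1]
side lid_grip 0.97 1300 [550.1 169.3] [118.9 199.2] 84.1 pca 98.3 med [538.1 140.3  49.5]
```

Call:
carry_out(moves=[[0,0,-0.001,0,0.0],[0,0,-0.001,0,0.02],[0,0,-0.001,0,0.03],[0,0,-0.001,0,0.035],[0,0,0.001,0,0.035]])

```text
clock: 32.15
tcp_pos: [0.5496, 0.1753, 0.062]
tcp_rot: [0.05, 0.999, -0.0, -0.0]
wrist_force: [0.5, 0.6, 0.2]
finger_gap: 0.0349
gripper_force: 0.0
```

Call:
carry_out(moves=[[0,0,0.03,0,0.035],[0,0,0.06,0,0.035],[-0.01,0,0.1,0,0.035],[-0.04,0,0.13,0,0.045],[-0.07,0,0.16,0,0.045]])

```text
clock: 32.57
tcp_pos: [0.4809, 0.1753, 0.2228]
tcp_rot: [0.05, 0.999, 0.0, 0.001]
wrist_force: [0.2, 0.5, 1.1]
finger_gap: 0.0448
gripper_force: 0.0
```

Call:
carry_out(moves=[[-0.02,0,0.04,0,0.045],[-0.04,0,0.08,0,0.045],[-0.04,0,0.08,0,0.045]])

```text
clock: 32.82
tcp_pos: [0.4409, 0.1761, 0.3072]
tcp_rot: [0.05, 0.999, 0.002, 0.004]
wrist_force: [1.6, 0.7, -0.2]
finger_gap: 0.0451
gripper_force: 0.0
```

Run:
```python
from gap import *
st()
L=pose('lid_grip',zmin=.045,zmax=.058); r=pose('rail',near=(.62,.19),zmin=.018,zmax=.03)
P=L[0]; A=np.c_[P[:,:2],np.ones(len(P))]; print('plane',np.linalg.lstsq(A,P[:,2],rcond=None)[0], P[:,2].min(),P[:,2].max())
print(edge(P,1,.19)); print(edge(r[0],1,.19))
pose('tub',near=(.55,.17));pose('tub','side',near=(.55,.17));pose('lid_grip','side',zmin=.04)
pose('tape_roll');pose('mug')
c=read_camera('wrist'); cv2.imwrite('pics/w12.png',c['pixels'])
```

```text
{'clock': 32.817, 'tcp_pos': [0.441, 0.176, 0.307], 'tcp_rot': [0.05, 0.999, 0.002, 0.004], 'joints': [0.355, 0.104, 1.877, 0.0, 1.153, -1.117], 'finger_gap': 0.045, 'wrist_force': [1.598, 0.656, -0.242]}
wrist lid_grip 0.58 15442 [550.8 176.8] [120.7 199.5] 84.8 pca 90.3 med [534.2 167.6  53. ]
plane [-1.94584414e-04 -4.89618445e-05  5.31305282e-02] 0.04858183417530881 0.05782112123882177
(np.float64(588.4), np.float64(105.61), np.float64(0.091), np.float64(0.265))Traceback (most recent call last):
  File "<stdin>", line 5, in <module>
IndexError: list index out of range
```

Run:
```python
from gap import *
c=read_camera('wrist'); W=cloud(c); P=W.reshape(-1,3); P=P[~np.isnan(P[:,0])]
f=P[(P[:,2]>.012)&(P[:,2]<.044)&(abs(P[:,1]-.17)<.08)&(abs(P[:,0]-.49)<.03)]
print(len(f)); 
if len(f)>30: print('front wall', edge(f,0,.19),edge(f,1,.19))
r=P[(abs(P[:,2]-.024)<.004)&(abs(P[:,1]-.185)<.14)&(abs(P[:,0]-.62)<.035)]; print('rail',edge(r,0,.19),edge(r,1,.19))
l=P[(abs(P[:,2]-.053)<.003)&(abs(P[:,1]-.176)<.11)&(abs(P[:,0]-.55)<.08)]; print('lid',edge(l,0,.19),edge(l,1,.19))
c=read_camera('side'); W=cloud(c); P=W.reshape(-1,3); P=P[~np.isnan(P[:,0])]
e=P[(P[:,2]>.01)&(P[:,2]<.04)&(abs(P[:,1]-.08)<.03)&(abs(P[:,0]-.54)<.08)]; print('end wall x',np.percentile(e[:,0],[1,99]),'y',np.percentile(e[:,1],[5,50]))
cv2.imwrite('pics/s12.png',cv2.resize(c['pixels'][190:320,220:380],None,fx=4.5,fy=4.5,interpolation=cv2.INTER_CUBIC))
pose('tape_roll','top');pose('mug','side')
```

```text
1268
front wall (np.float64(491.9), np.float64(84.28), np.float64(0.102), np.float64(0.234)) (np.float64(492.8), np.float64(84.25), np.float64(0.102), np.float64(0.234))
rail (np.float64(629.4), np.float64(84.88), np.float64(0.095), np.float64(0.227)) (np.float64(632.9), np.float64(84.21), np.float64(0.095), np.float64(0.227))
lid (np.float64(495.2), np.float64(85.45), np.float64(0.09), np.float64(0.264)) (np.float64(586.1), np.float64(107.42), np.float64(0.09), np.float64(0.264))
end wall x [0.48133689 0.61823441] y [0.05847623 0.07549524]
side mug 0.71 438 [739.1 255.9] [43.  84.1] 60.3 pca 60.3 med [729.1 235.5  54. ]
```

View pics/s12.png

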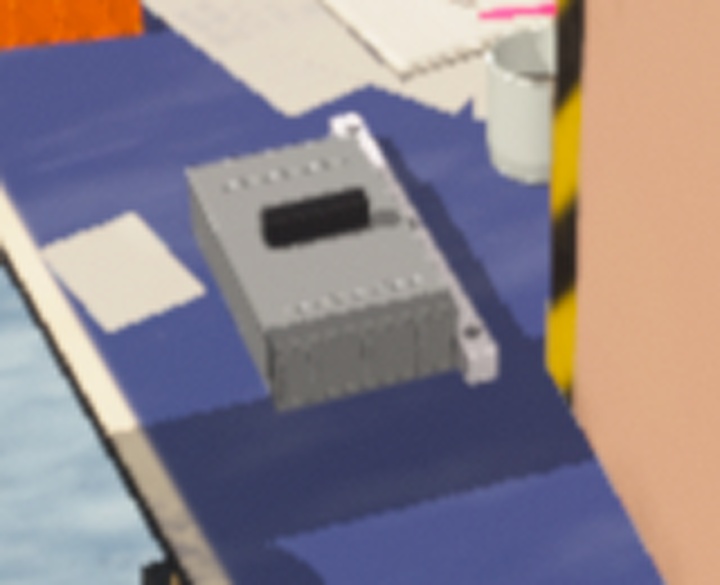

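The lid is seated flush (plate top level at 53 mm) and the tub still lies flat against the rail. I'm handing in.

```bash
python3 -c "
from h import *
print(sign_off())"
```

```text
the job is handed in; nothing more can be done
None
```

The job is handed in (no verdict came back): the tub is flat against the rail, the black marker, red marker and pencil (the only items there) lie flat inside it, and the lid is fully seated.

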